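# Find the hidden release notch of a locked drawer case

## Robot

A 6-joint arm with a two-finger parallel gripper is mounted at the origin on a cart in front of the work surface, level with it; the furniture and walls round the work are solid. World frame = base frame: x ahead of the robot, y to its left, z up, the work surface at z = 0. Lengths are in m, angles in rad, forces in N, time in s.
With the tool pointing down it reaches from about 0.25 to 0.775 m from the base axis. Payload 4 kg.
Tool frame: the origin (TCP) lies on the centre line of the jaws, within the pads' length; the fingertips stand 17 mm ahead of it and the grasp point (between the pads) lies 2 mm behind it; z points along the fingers, y is the line along which they close (so a half turn about z gives the same grasp; the last joint's range is limited). The gripper opens to 94 mm and grips with 3 to 60 N. Pads are 16 mm wide; open, the fingers measure 119 mm over their backs; the gripper's body (75 mm by 177 mm) begins 78 mm behind the grasp point.
Start: joints at [1.03, 0.087, 1.371, -0, 1.684, -0.103], TCP at [0.233, 0.498, 0.223] pointing down, gripper open.
Joint ranges: [-3.1, 3.1], [-0.76, 2.03], [0.27, 2.55], [-1.08, 4.22], [0.17, 2.65], [-2.57, 2.57]. Speed limits (rad/s): [2.79, 2.79, 3.14, 3.14, 3.14, 3.14].

## Interface

Orientations are given as [roll, pitch, yaw] about the fixed x, y, z axes, in that order (R = Rz(yaw) Ry(pitch) Rx(roll)).
In Python, from bench import robot gives the robot as it stands.
- The arm moves only by the tool servo_tool, never from a script. Its argument "plan" is a list of rows, each a list of 7 numbers: the shift along the tool's x, y, z normalised to -1 to 1, where 1 is 0.1 m, then the turn, a rotation vector about the tool's x, y, z normalised to -1 to 1, where 1 is pi/2 rad, then the finger opening in mm, from 0 to 94. In form: [[x, y, z, ax, ay, az, gripper], ...]. A call has 1 to 12 rows; each row is the pose to reach, as a shift and turn from the pose commanded when the call began, along the tool's axes at that moment; what a row does not reach only later rows make up. A row lasts 1/12 s, in which the tool goes at most 41.7 mm and 7.16 degrees, less where a joint would pass 70% of its speed; a pose out of reach is approached as far as the arm can. A call with a number of a shift or a turn outside -1 to 1 is refused whole. A call with a gripper value outside its range is refused whole. The fingers move at their own pace and stop on an object; the grip force is fixed at half the most. Time passes only in rows, so rows that repeat a pose let the fingers close. It gives the time, the measured TCP pose, the force, the opening and the grip force at its end, in the units of the state.
- robot.get_obs(): the state, without advancing time (a new reading comes with each control period).
- robot.snapshot(name): name is "scene" or "top"; returns the picture (384x512x3 uint8, red, green, blue); there is no depth.
- robot.camera_params(name): a dict with "camera_matrix" (3x3 intrinsics, pixels), "distortion" ([k1, k2, p1, p2, k3] as OpenCV has them; the pictures are not rectified), "rvec" (rotation vector, rad) and "tvec" (3), from world to camera coordinates, as OpenCV has them. Camera axes: x right, y down, z forward; pixel columns grow to the right and rows downward; lengths in m; the calibration is good to about 2 mm. A picture is of the moment at which its call begins. camera_params takes no time and is no camera call.
- robot.close_job(): hands the job in; it is judged then, once.
Trained networks look in the newest picture that a camera, given by its name, has taken for a name from the list of things; names that differ only in an ending like _2 or _b are one class to them, and where a whole thing is asked for, a point or a joint stands for the part that bears it (a point fixed in the world has none). Each returns a list of dicts, best first, with "conf" (0 to 1); they miss things now and then, are a little off and sometimes report something else, mostly with a low value. They report only what shows in the picture. A call takes as long as a camera call.
- robot.find_in(thing, camera): "extent" ([centre column, centre row, width, height] in pixels, round what is visible of it).
The state is a dict: "time": time; "joint_positions": joint angles; "qvel": joint speeds; "joint_torque": joint torques, N m; "tool_pos": TCP position; "ee_rot": TCP orientation; "wrist_force": force on the tool from outside, world axes, zero at the start; "wrist_torque": the same for the moment, N m; "width": finger opening in m; "finger_force": force on a finger pad.
Only numpy, scipy, OpenCV 4.12 (cv2) and the standard library are available. Lean on these libraries where they do the work, as an engineer would, in place of code of your own. Each camera call takes 0.05 s, during which the arm holds its last target. There are 200 camera calls.

## Task

Unlock the drawer of the low grey steel case: feel with a fingertip along its back edge (the long side away from the robot) for the finger notch, and press the spring tab inside the notch in, toward the front of the case, until the drawer springs out of the front by itself. Then take the hand away. Nothing is to be picked up: leave the tape roll on the case, the small jar beside it and the reamer behind it where they are.

Things in the scene. Friction and masses are not known exactly. Their poses are not given: they have to be found in the camera images.
- case: Low grey steel drawer case, fixed to the bench: 170 mm deep (its x), 350 mm wide (its y), 80 mm high. Origin: centre of the underside, on the bench; +x points to its back edge (away from the robot), y along the back edge, z up. The drawer is in the front (-x). The upright back face lies at x = +85 mm and is plain (flush within 0.5 mm) but for one finger notch.
- back_edge (a point): Middle of the case's upper back edge (axes as the case). The one notch is cut 14 mm into the back face and open above: 46 mm wide along y, floor 36 mm above the bench. Its middle lies anywhere from 50 mm left to 50 mm right of this point (y) and is not reported: it must be felt or seen. At its bottom stands the upright spring tab, 42 mm wide, top 9 mm below the edge.
- release (a joint): The spring tab in the notch: how far it is pushed in toward the front of the case (case -x), in m. 0 at rest, stop at 0.008; 3.2 N starts it, 6.4 N holds it fully in; it springs back when let go. The drawer is unlocked when the tab is in by about 0.005 or more.
- drawer (a joint): The drawer: how far it has come out of the front of the case (case -x), in m. 0 shut and locked; once unlocked a damped spring drives it out to its stop at 0.065 in about a second. It has no handle; it passes 20 mm or more above the bench.
- tape_roll: Small dark roll of tape, 53 x 51 x 19 mm, lying loose on the top of the case, on the front half; origin at the centre of its underside.
- frit_jar: Small jar with a white lid, 48 mm across, 62 mm high, standing loose on the bench beyond the right end (-y) of the case; origin at the centre of its underside.
- reamer_tool: Hand reamer with a wooden handle, 222 mm long, 22 mm thick, lying loose on the bench behind the case, about along the back edge and 100 mm or more from it; origin at the middle of its underside.

How it is judged:
On the way:
1. the spring tab in the notch is pressed in (5 mm or more) (value of joint release above 0.005 m), for 0.05 s.
At the end, for the whole second after the job is handed in: The drawer stands out by more than 55 mm, the tab has sprung back to within 2 mm of rest, and the tape roll, the jar and the reamer are within 20 mm of where they were (value of joint drawer above 0.055 m and value of joint release below 0.002 m and distance of each of tape_roll, frit_jar, reamer_tool from where it was at the start of the episode below 0.02 m); the robot touches nothing.
It fails at once if the tape roll, the jar or the reamer is picked up or shoved more than 20 mm (distance of any of tape_roll, frit_jar, reamer_tool from where it was at the start of the episode above 0.02 m).
It also fails if it takes over 64 s, if anything falls off the work surface, if the arm or the gripper's body presses on something with over 40 N, if the wrist force passes 120 N, or if a joint passes its speed limit or range.

## Working session

There is one attempt and no reset: what is moved stays moved. The work goes in short steps, Python scripts to look and compute and a tool call to move; the robot and the scene stay as the last step left them, time stands still between calls to the robot, and variables do not carry over. Pictures are saved under pics/ and viewed, at most 10 in all, crops included, and the job is handed in when it is done.

Besides the shell and the picture viewer there is one more tool, called as name([rows], argument=value, ...), one row to a line, values as JSON. servo_tool: Moves the arm, as the interface text tells. Scaled input: -1 to 1 covers 0.1 m each way for a shift and pi/2 rad each way for a turn. Its arguments: {"type":"object","properties":{"plan":{"type":"array","items":{"type":"array","items":{"type":"number"}}}},"required":["plan"]}

```bash
mkdir -p pics; ls; python3 - <<'E'
from bench import robot
import cv2,numpy as np
o=robot.get_obs();print({k:np.round(v,3).tolist() for k,v in o.items()})
for c in("scene","top"):
    im=robot.snapshot(c);cv2.imwrite(f"pics/{c}0.png",cv2.resize(im[:,:,::-1],(800,600)))
    p=robot.camera_params(c);print(c,{k:np.round(v,4).tolist() for k,v in p.items()})
    for t in("case","back_edge","release","drawer","tape_roll","frit_jar","reamer_tool"):
        print(t,[(np.round(d["extent"]).tolist(),round(d["conf"],2)) for d in robot.find_in(t,c)[:2]])
E
```

```text
pics
{'time': 0.0, 'joint_positions': [1.03, 0.088, 1.372, -0.0, 1.684, -0.103], 'qvel': [0.002, 0.001, 0.0, -0.001, -0.001, 0.0], 'joint_torque': [-0.0, -34.018, -30.243, 0.072, 0.033, -0.0], 'tool_pos': [0.233, 0.498, 0.221], 'ee_rot': [-3.139, -0.0, 2.704], 'wrist_force': [-0.064, -0.012, -0.782], 'wrist_torque': [-0.05, -0.046, 0.042], 'finger_force': 0.0, 'width': 0.094}
scene {'camera_matrix': [[457.6412, 0.0, 252.7339], [0.0, 457.6412, 193.6971], [0.0, 0.0, 1.0]], 'distortion': [-0.0626, 0.0, 0.0, 0.0, 0.0], 'rvec': [2.1604, -1.2524, 0.4668], 'tvec': [-0.3504, 0.398, 0.8795]}
case [([231.0, 220.0, 162.0, 121.0], 0.95)]
back_edge [([233.0, 220.0, 160.0, 121.0], 0.6)]
release []
drawer [([217.0, 244.0, 132.0, 70.0], 0.87)]
tape_roll [([190.0, 209.0, 25.0, 26.0], 0.87), ([218.0, 244.0, 130.0, 70.0], 0.28)]
frit_jar [([330.0, 248.0, 22.0, 28.0], 0.84)]
reamer_tool [([271.0, 170.0, 76.0, 28.0], 0.83)]
top {'camera_matrix': [[394.527, 0.0, 265.7592], [0.0, 394.527, 193.5339], [0.0, 0.0, 1.0]], 'distortion': [-0.0937, 0.0, 0.0, 0.0, 0.0], 'rvec': [2.041, -2.1831, 0.221], 'tvec': [-0.0254, 0.5844, 0.9267]}
case [([264.0, 226.0, 150.0, 86.0], 0.78)]
back_edge [([266.0, 225.0, 150.0, 85.0], 0.88)]
release [([263.0, 196.0, 13.0, 6.0], 0.47)]
drawer [([267.0, 258.0, 141.0, 17.0], 0.65), ([265.0, 225.0, 151.0, 83.0], 0.56)]
tape_roll [([231.0, 244.0, 22.0, 26.0], 0.75)]
frit_jar [([355.0, 200.0, 20.0, 17.0], 0.7)]
reamer_tool [([253.0, 150.0, 78.0, 12.0], 0.67)]
```

```bash
python3 - <<'E'
from bench import robot
import cv2
im=robot.snapshot("top")[:,:,::-1];cv2.imwrite("pics/t1.png",cv2.resize(im[130:280,165:385],(800,545),interpolation=cv2.INTER_CUBIC))
E
```

```text
(no output)
```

View pics/t1.png

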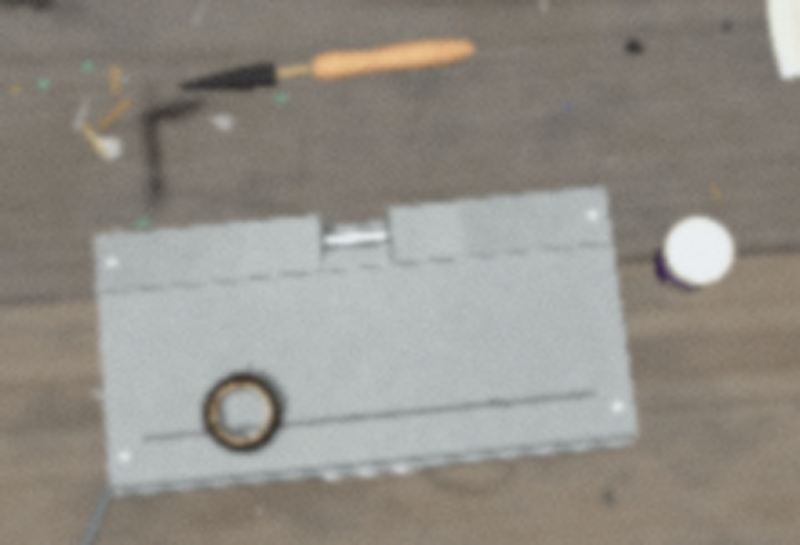

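View pics/scene0.png

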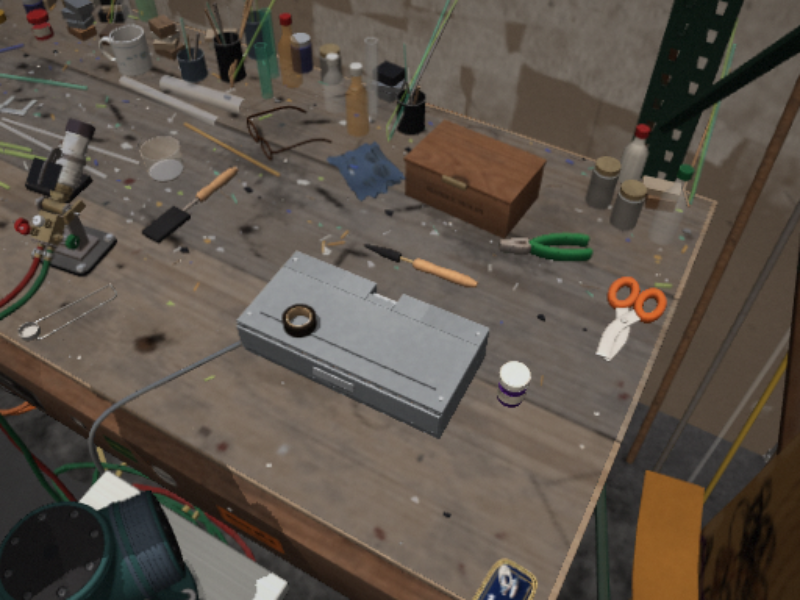

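The notch shows in the top crop at about (355, 235). It is open at the back edge from column 321 to 390, with the bright tab at (355, 238). The roll is at (242, 411), the jar at (698, 250), and the reamer spans (180–475, 40–90).

```bash
cat > h.py <<'E'
from bench import robot
import cv2,numpy as np
def ray(px,z,c="top"):
    p=robot.camera_params(c);R=cv2.Rodrigues(np.array(p["rvec"],float))[0];t=np.array(p["tvec"],float).ravel()
    u=cv2.undistortPoints(np.array(px,float).reshape(-1,1,2),np.array(p["camera_matrix"]),np.array(p["distortion"])).reshape(-1,2)
    C=-R.T@t;d=np.c_[u,np.ones(len(u))]@R
    return C+d*((z-C[2])/d[:,2])[:,None]
E
python3 - <<'E'
from h import *
f=lambda l,z:print(np.round(ray(np.array(l,float)*220/800+[165,130],z),4).tolist())
f([(97,235),(605,188),(321,217),(390,206)],.08)   # back L, back R, notch L,R
f([(112,488),(635,435)],.08)
f([(324,240),(387,235),(355,238)],.071)  #tab
f([(242,411)],.09);f([(698,250)],.062);f([(180,86),(475,48),(320,75),(400,68)],.011)
E
```

```text
[[0.5869, 0.1176, 0.08], [0.5961, -0.2283, 0.08], [0.5891, -0.0345, 0.08], [0.5935, -0.0816, 0.08]]
[[0.4172, 0.1131, 0.08], [0.4286, -0.2315, 0.08]]
[[0.5749, -0.0354, 0.071], [0.5755, -0.0783, 0.071], [0.5749, -0.0565, 0.071]]
[[0.4611, 0.0245, 0.09]]
[[0.5523, -0.2913, 0.062]]
[[0.7108, 0.0655, 0.011], [0.7252, -0.155, 0.011], [0.712, -0.0386, 0.011], [0.7134, -0.0982, 0.011]]
```

servo_tool([
  [-0.3,-0.17,0,0,0,0,0],
  [-0.65,-0.37,0,0,0,0,0],
  [-1,-0.565,0,0,0,0,0],
  [-1,-0.565,0,0,0,0,0],
])

```text
time: 1.18
tool_pos: [0.3032, 0.4002, 0.2228]
ee_rot: [-3.141, 0.004, 2.697]
wrist_force: [0.1, 1.4, 1.2]
width: 0.071
finger_force: 0.0
```

servo_tool([
  [-0.3,-0.17,0,0,0,0,0],
  [-0.65,-0.37,0,0,0,0,0],
  [-1,-0.565,0,0,0,0,0],
  [-1,-0.565,0,0,0,0,0],
])

```text
time: 1.52
tool_pos: [0.3697, 0.3066, 0.2226]
ee_rot: [-3.14, 0.003, 2.696]
wrist_force: [-0.1, 0.3, 0.4]
width: 0.0441
finger_force: 0.0
```

servo_tool([
  [-0.3,-0.17,0,0,0,0,0],
  [-0.65,-0.37,0,0,0,0,0],
  [-1,-0.565,0,0,0,0,0],
  [-1,-0.565,0,0,0,0,0],
])

```text
time: 1.85
tool_pos: [0.4361, 0.2133, 0.2223]
ee_rot: [-3.14, 0.003, 2.697]
wrist_force: [0.3, -0.5, 0.1]
width: 0.0171
finger_force: 0.0
```

servo_tool([
  [-0.3,-0.17,0,0,0,0,0],
  [-0.65,-0.37,0,0,0,0,0],
  [-1,-0.565,0,0,0,0,0],
  [-1,-0.565,0,0,0,0,0],
])

```text
time: 2.18
tool_pos: [0.5025, 0.12, 0.2219]
ee_rot: [-3.14, 0.002, 2.697]
wrist_force: [-1.6, 0.7, 0.7]
width: 0.0004
finger_force: 0.0
```

servo_tool([
  [-0.3,-0.17,0,0,0,0,0],
  [-0.65,-0.37,0,0,0,0,0],
  [-1,-0.565,0,0,0,0,0],
  [-1,-0.565,0,0,0,0,0],
])

```text
time: 2.52
tool_pos: [0.5689, 0.0266, 0.2212]
ee_rot: [-3.14, 0.001, 2.698]
wrist_force: [-1.1, 1.3, -0.5]
width: 0.0004
finger_force: 0.0
```

servo_tool([
  [-0.3,-0.17,0,0,0,0,0],
  [-0.65,-0.37,0,0,0,-0.1,0],
  [-0.95,-0.54,0,0,0,-0.2,0],
  [-0.95,-0.54,0,0,0,-0.295,0],
  [-0.95,-0.54,0,0,0,-0.295,0],
  [-0.95,-0.54,0,0,0,-0.295,0],
  [-0.95,-0.54,0,0,0,-0.295,0],
])

```text
time: 3.1
tool_pos: [0.6295, -0.0572, 0.2223]
ee_rot: [3.141, -0.0, -3.117]
wrist_force: [-0.1, 0.4, -0.2]
width: 0.0005
finger_force: 0.0
```

servo_tool([
  [0,0,0.35,0,0,0,0],
  [0,0,0.7,0,0,0,0],
  [0,0,1,0,0,0,0],
  [0,0,1,0,0,0,0],
])

```text
time: 3.43
tool_pos: [0.6247, -0.0565, 0.1145]
ee_rot: [3.138, -0.014, -3.117]
wrist_force: [-1.6, 0.1, -2.1]
width: 0.0005
finger_force: 0.0
```

servo_tool([
  [0,0,0.2,0,0,0,0],
  [0,0,0.4,0,0,0,0],
  [0,0,0.53,0,0,0,0],
  [0,0,0.53,0,0,0,0],
  [0,0,0.53,0,0,0,0],
])

```text
time: 3.85
tool_pos: [0.6295, -0.0583, 0.0701]
ee_rot: [3.141, -0.0, -3.116]
wrist_force: [0.4, -0.0, 0.9]
width: 0.0006
finger_force: 0.0
```

```bash
python3 - <<'E'
from h import *
im=robot.snapshot("scene")[:,:,::-1];cv2.imwrite("pics/s2.png",cv2.resize(im[140:290,140:360],(800,545),interpolation=cv2.INTER_CUBIC))
print(robot.get_obs()["wrist_force"])
E
```

```text
[ 0.19880035  0.41996568 -0.00281876]
```

View pics/s2.png

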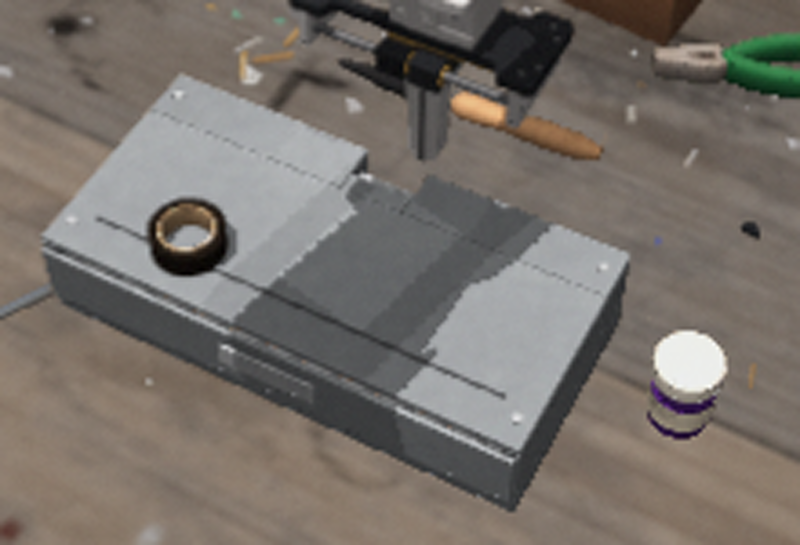

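The fingertip (428, 155) stands behind the notch, at about (365–425, 170–200). I'll advance gently.

servo_tool([
  [0.12,0,0,0,0,0,0],
  [0.22,0,0,0,0,0,0],
  [0.28,0,0,0,0,0,0],
  [0.32,0,0,0,0,0,0],
  [0.32,0,0,0,0,0,0],
])

```text
time: 4.32
tool_pos: [0.5976, -0.0598, 0.0709]
ee_rot: [-3.141, 0.002, -3.116]
wrist_force: [-0.2, -0.1, -1.0]
width: 0.0006
finger_force: 0.0
```

servo_tool([
  [0.02,0,0,0,0,0,0],
  [0.04,0,0,0,0,0,0],
  [0.06,0,0,0,0,0,0],
  [0.06,0,0,0,0,0,0],
  [0.06,0,0,0,0,0,0],
])

```text
time: 4.73
tool_pos: [0.5914, -0.0598, 0.0694]
ee_rot: [3.141, -0.0, -3.116]
wrist_force: [-0.5, 0.2, -0.8]
width: 0.0006
finger_force: 0.0
```

servo_tool([
  [0.02,0,0,0,0,0,0],
  [0.04,0,0,0,0,0,0],
  [0.06,0,0,0,0,0,0],
  [0.06,0,0,0,0,0,0],
  [0.06,0,0,0,0,0,0],
])

```text
time: 5.15
tool_pos: [0.5872, -0.0599, 0.0695]
ee_rot: [-3.142, 0.005, -3.116]
wrist_force: [4.5, 1.0, -3.3]
width: 0.0006
finger_force: 2.7
```

servo_tool([
  [0.015,0,0,0,0,0,0],
  [0.03,0,0,0,0,0,0],
  [0.03,0,0,0,0,0,0],
  [0.03,0,0,0,0,0,0],
])

```text
time: 5.48
tool_pos: [0.5846, -0.06, 0.0696]
ee_rot: [-3.141, 0.006, -3.116]
wrist_force: [7.0, 0.3, -4.1]
width: 0.0006
finger_force: 3.2
```

servo_tool([
  [0.015,0,0,0,0,0,0],
  [0.03,0,0,0,0,0,0],
  [0.03,0,0,0,0,0,0],
  [0.03,0,0,0,0,0,0],
])

```text
time: 5.82
tool_pos: [0.5813, -0.0601, 0.0696]
ee_rot: [-3.141, 0.005, -3.116]
wrist_force: [5.2, 0.1, -3.6]
width: 0.0002
finger_force: 2.8
```

```bash
python3 - <<'E'
from h import *
for i in range(2):
    im=robot.snapshot("scene")[:,:,::-1]
print(robot.find_in("drawer","scene")[:1],robot.get_obs()["wrist_force"])
cv2.imwrite("pics/s3.png",cv2.resize(im[140:290,140:360],(800,545),interpolation=cv2.INTER_CUBIC))
E
```

```text
[{'extent': [210.2, 251.1, 134.9, 71.9], 'conf': 0.74}] [ 5.65671414 -0.43109441 -3.6974699 ]
```

View pics/s3.png

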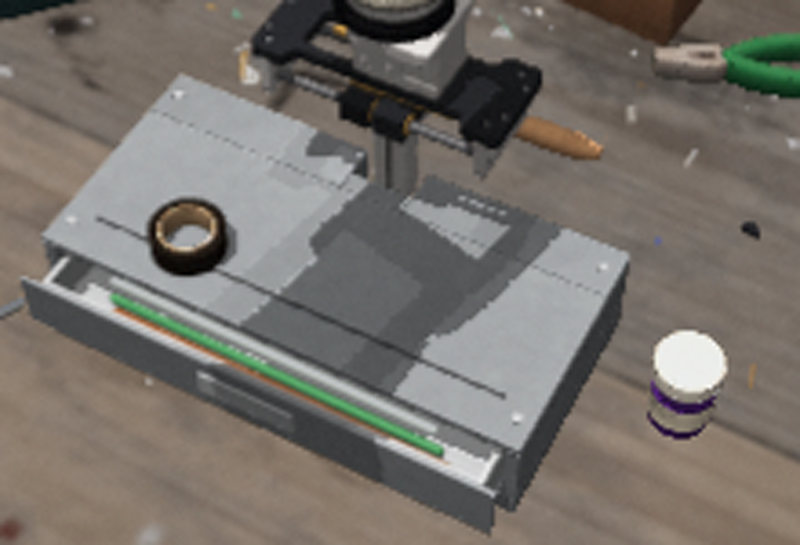

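The drawer front is out (25–495, 280–530) and still moving. I'll hold briefly, then back off and lift away.

servo_tool([
  [0,0,0,0,0,0,0],
  [0,0,0,0,0,0,0],
  [0,0,0,0,0,0,0],
  [0,0,0,0,0,0,0],
  [0,0,0,0,0,0,0],
  [0,0,0,0,0,0,0],
  [0,0,0,0,0,0,0],
  [0,0,0,0,0,0,0],
  [0,0,0,0,0,0,0],
  [0,0,0,0,0,0,0],
])

```text
time: 6.8
tool_pos: [0.5813, -0.0601, 0.0697]
ee_rot: [-3.141, 0.005, -3.116]
wrist_force: [6.3, 0.3, -3.8]
width: 0.0003
finger_force: 2.8
```

servo_tool([
  [-0.1,0,0,0,0,0,0],
  [-0.2,0,0,0,0,0,0],
  [-0.3,0,0,0,0,0,0],
  [-0.4,0,0,0,0,0,0],
  [-0.4,0,0,0,0,0,0],
  [-0.4,0,-0.3,0,0,0,0],
  [-0.4,0,-0.6,0,0,0,0],
  [-0.4,0,-1,0,0,0,0],
  [-0.4,0,-1,0,0,0,0],
  [-0.4,0,-1,0,0,0,0],
  [-0.4,0,-1,0,0,0,0],
])

```text
time: 7.72
tool_pos: [0.6187, -0.0591, 0.1692]
ee_rot: [3.141, -0.001, -3.116]
wrist_force: [-0.4, -0.1, -0.8]
width: 0.0005
finger_force: 0.0
```

```bash
python3 - <<'E'
from h import *
im=robot.snapshot("scene")[:,:,::-1]
for t in("drawer","tape_roll","frit_jar","reamer_tool"):print(t,[np.round(d["extent"]) for d in robot.find_in(t,"scene")[:1]])
print(robot.get_obs()["wrist_force"])
cv2.imwrite("pics/s4.png",cv2.resize(im[140:290,140:360],(800,545),interpolation=cv2.INTER_CUBIC))
E
```

```text
drawer [array([206., 256., 147.,  93.])]
tape_roll [array([192., 206.,  24.,  22.])]
frit_jar [array([329., 246.,  26.,  29.])]
reamer_tool [array([272., 171.,  75.,  27.])]
[-0.94481796 -0.9569104   0.30874015]
```

View pics/s4.png

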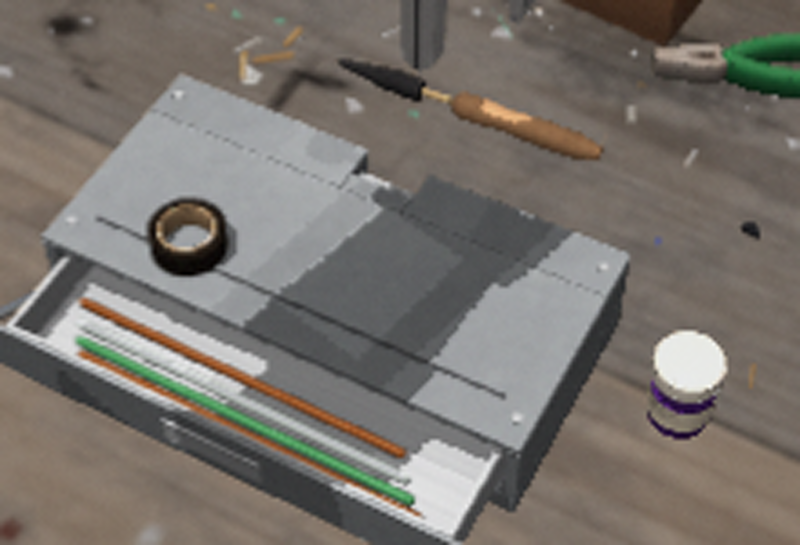

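The drawer is well out, with its front edge running from (5, 325) to (465, 540). The roll, jar and reamer haven't moved. I'll wait one more second, check the drawer's travel and hand in.

servo_tool([
  [0,0,0,0,0,0,0],
  [0,0,0,0,0,0,0],
  [0,0,0,0,0,0,0],
  [0,0,0,0,0,0,0],
  [0,0,0,0,0,0,0],
  [0,0,0,0,0,0,0],
  [0,0,0,0,0,0,0],
  [0,0,0,0,0,0,0],
  [0,0,0,0,0,0,0],
  [0,0,0,0,0,0,0],
])

```text
time: 8.8
tool_pos: [0.6194, -0.0591, 0.1695]
ee_rot: [3.142, 0.0, -3.116]
wrist_force: [-0.3, -0.5, 0.2]
width: 0.0005
finger_force: 0.0
```

```bash
python3 - <<'E'
from h import *
robot.snapshot("scene");print(robot.find_in("drawer","scene")[0]["extent"])
# drawer front upper left corner in s4 crop, and case front-left upper corner
print(ray(np.array([(5,325.),(43,240)])*220/800+[140,140],.075,"scene"))
print(robot.close_job())
E
```

```text
[208.1, 256.9, 145.8, 90.7]
[[0.3512136  0.09242203 0.075     ]
 [0.41836759 0.11408675 0.075     ]]
the job is handed in; nothing more can be done
None
```

The spring tab was pressed in, the drawer sprang out about 65 mm (measured from the picture), the hand is clear, the roll, jar and reamer showed no visible shift, and the job is handed in; no verdict was returned.

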